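Unstack the breakfast china onto its coasters

TASK

The breakfast china stands in one stack: take it apart from the top down and set each piece down gently (not dropped) and upright in the middle of the blue-glazed stoneware coaster of its own shape and size (the square caddy on the square one, the large round sugar pot on the large round one, the oblong butter dish on the oblong one, the little jam pot on the small round one). Line the caddy's sides and the butter dish's long side up with those of their coasters, keep the pieces upright all the way, and leave the pepper mill and the candle holder where they are.

Things in the scene. Friction and masses are not known exactly. Their poses are not given: they have to be found in the camera images.
- caddy: Tea caddy of white china, the square piece at the bottom of the stack: 66 x 66 mm, 52 mm high, straight sides, flat top (closed lid, one piece with it) with a thin brass line under the lid. About 0.22 kg. Loose; origin at the centre of its underside, z up. x and y along its sides.
- sugar_pot: Sugar pot of white china, the large round piece, second from the bottom (stands on the caddy): 60 mm diameter, 46 mm high, upright sides, flat top, lid one piece with it. About 0.15 kg. Loose; origin at the centre of its underside, z up.
- butter_dish: Small butter dish of white china, the oblong piece, third from the bottom (stands on the sugar pot): 58 mm long (its x) by 40 mm wide (its y), 32 mm high, flat top, lid one piece with it. About 0.09 kg. Loose; origin at the centre of its underside, z up.
- jam_pot: Little jam pot of white china, the small round piece at the top of the stack (stands on the butter dish): 34 mm diameter, 36 mm high, plus a knob of 12 mm diameter and 8 mm height on its top (44 mm overall). About 0.05 kg. Loose; origin at the centre of its underside, z up.
- square_coaster: Square blue-glazed stoneware coaster, 90 x 90 mm, 6 mm thick, for the tea caddy. Fixed to the table, flat on top, no rim; origin at the centre of its underside, so its top lies 6 mm above the origin. x and y along its sides.
- large_round_coaster: Large round blue-glazed stoneware coaster, 86 mm diameter, 6 mm thick, for the sugar pot. Fixed to the table, flat on top, no rim; origin at the centre of its underside, so its top lies 6 mm above the origin.
- oblong_coaster: Oblong blue-glazed stoneware coaster, 84 mm (its x) by 60 mm (its y), 6 mm thick, for the butter dish. Fixed to the table, flat on top, no rim; origin at the centre of its underside, so its top lies 6 mm above the origin.
- small_round_coaster: Small round blue-glazed stoneware coaster, 56 mm diameter, 6 mm thick, for the jam pot. Fixed to the table, flat on top, no rim; origin at the centre of its underside, so its top lies 6 mm above the origin.
- pepper_mill: Small dark wooden pepper mill, 38 mm diameter at its foot, 62 mm high, standing loose among the coasters; a bystander to leave alone. Origin at the centre of its underside.
- candle_holder: Amber glass tea-light holder, 56 mm diameter, 35 mm high, standing loose among the coasters; a bystander to leave alone. Origin at the centre of its underside.
Not all that is in view belongs to the job. What is shaped like the butter_dish but pink, red or turquoise is not meant.

How it is judged:
On the way, in this order (a step that is already met when the one before it is completed fails the run):
1. the jam pot stands on the small round coaster (horizontal distance between jam_pot and small_round_coaster below 0.012 m and z of jam_pot in the frame of small_round_coaster below 0.009 m), for 0.2 s.
2. the butter dish stands on the oblong coaster (horizontal distance between butter_dish and oblong_coaster below 0.012 m and z of butter_dish in the frame of oblong_coaster below 0.009 m), for 0.2 s.
3. the sugar pot stands on the large round coaster (horizontal distance between sugar_pot and large_round_coaster below 0.012 m and z of sugar_pot in the frame of large_round_coaster below 0.009 m), for 0.2 s.
4. the caddy stands on the square coaster (horizontal distance between caddy and square_coaster below 0.012 m and z of caddy in the frame of square_coaster below 0.009 m), for 0.2 s.
At the end, for the whole second after the job is handed in: Each piece stands upright (0.1 rad), at rest and directly on its own coaster, centre within 12 mm of the coaster's; caddy sides parallel to the square coaster's (any quarter turn) and butter dish lengthwise on the oblong coaster (either way round), within 0.26 rad (all of step 1 and all of step 2 and all of step 3 and all of step 4 and z of caddy in the frame of square_coaster above 0.003 m and angle between each of caddy, sugar_pot, butter_dish, jam_pot's own z axis and vertical below 0.1 rad and linear speed of each of caddy, sugar_pot, butter_dish, jam_pot below 0.02 m/s and angular speed of each of caddy, sugar_pot, butter_dish, jam_pot below 0.15 rad/s and z of sugar_pot in the frame of large_round_coaster above 0.003 m and z of butter_dish in the frame of oblong_coaster above 0.003 m and z of jam_pot in the frame of small_round_coaster above 0.003 m and (angle between the x axis of caddy and the x axis of square_coaster, either way round below 0.26 rad or angle between the x axis of caddy and the y axis of square_coaster, either way round below 0.26 rad) and angle between the x axis of butter_dish and the x axis of oblong_coaster, either way round below 0.26 rad); the robot touches nothing.
It fails at once if a piece of china was tipped over or laid down (angle between any of caddy, sugar_pot, butter_dish, jam_pot's own z axis and vertical above 0.6 rad).
It fails at once if a piece was dropped (falling free, faster than after a 20 mm fall) ((linear speed of caddy above 0.6 m/s and contact force between caddy and the fingers below 0.05 N) or (linear speed of sugar_pot above 0.6 m/s and contact force between sugar_pot and the fingers below 0.05 N) or (linear speed of butter_dish above 0.6 m/s and contact force between butter_dish and the fingers below 0.05 N) or (linear speed of jam_pot above 0.6 m/s and contact force between jam_pot and the fingers below 0.05 N)).
It fails at once if the pepper mill was disturbed (distance of pepper_mill from where it was at the start of the episode above 0.015 m or angle between pepper_mill's own z axis and vertical above 0.3 rad).
It fails at once if the candle holder was disturbed (distance of candle_holder from where it was at the start of the episode above 0.015 m or angle between candle_holder's own z axis and vertical above 0.3 rad).
It also fails if it takes over 128 s, if anything falls off the work surface, if the arm or the gripper's body presses on something with over 40 N, if the wrist force passes 120 N, or if a joint passes its speed limit or range.

ROBOT

A 6-joint arm with a two-finger parallel gripper is mounted at the origin on the work surface. World frame = base frame: x ahead of the robot, y to its left, z up, the work surface at z = 0. Lengths are in m, angles in rad, forces in N, time in s.
With the tool pointing down it reaches from about 0.375 to 0.925 m from the base axis. Payload 5.7 kg.
Tool frame: the origin (TCP) lies at the very end of the fingers, on their centre line; the grasp point (between the pads) lies 19 mm behind it; z points along the fingers, y is the line along which they close (so a half turn about z gives the same grasp; the last joint's range is limited). The gripper opens to 85 mm and grips with 20 to 120 N. Pads are 22 mm wide; open, the fingers measure 114 mm over their backs; the gripper's body (76 mm by 85 mm) begins 54 mm behind the grasp point. The pads swing forward as they close: fully open they stand 13 mm farther back than shut.
Start: joints at [-1.226, 0.359, 1.51, -0, 1.272, -0.115], TCP at [0.266, -0.538, 0.231] pointing down, gripper open.
Joint ranges: [-2.97, 2.97], [-1.01, 2.36], [0.21, 2.38], [-0.96, 4.11], [0.2, 2.71], [-2.98, 2.98]. Speed limits (rad/s): [2.39, 2.39, 3.14, 3.14, 3.14, 3.14].

INTERFACE

Orientations are given as a rotation vector (axis times angle).
In Python, from bench import manip gives the robot as it stands. The module is installed in compiled form; this text tells all that it offers.
- The arm moves only by the tool apply_moves, never from a script. Its argument "plan" is a list of rows, each a list of 7 numbers: the shift along the tool's x, y, z as a fraction of full scale, then the turn, a rotation vector about the tool's x, y, z as a fraction of full scale, then the closure, from 0 (fully open) to 1 (shut). In form: [[x, y, z, rx, ry, rz, hand], ...]. A call has 1 to 8 rows; each row shifts and turns the commanded pose from where the row before left it, along the tool's axes as they then stand; what a row does not reach is not made up. Full scale, the value 1, is 0.02 m for a shift and pi/2 rad for a turn. A row lasts 1/8 s, in which the tool goes at most 62.5 mm and 10.7 degrees, less where a joint would pass 70% of its speed; a pose out of reach is approached as far as the arm can. A call with a number of a shift or a turn outside -1 to 1 is refused whole. A call with a gripper value outside its range is refused whole. The fingers move at their own pace and stop on an object; "newtons" is the grip in N (left out, the last holds). Time passes only in rows, so rows that do not move let the fingers close. It gives the time, the measured TCP pose, the force, the opening and the grip force at its end, in the units of the state.
- manip.observe(): the state, without advancing time (a new reading comes with each control period).
- manip.read_camera(name): name is "scene" or "top" or "wrist"; returns the picture (420x560x3 uint8, blue, green, red); there is no depth.
- manip.camera_info(name): a dict with "fx", "fy", "cx", "cy" (pixels), "pose" (4x4, takes a point from camera to world coordinates). Camera axes: x right, y down, z forward; pixel columns grow to the right and rows downward; lengths in m; the calibration is good to about 2 mm. A picture is of the moment at which its call begins: read the wrist's pose just before it. camera_info takes no time and is no camera call; for the wrist camera it gives the pose at the moment of the call.
- manip.sign_off(): hands the job in; it is judged then, once.
Trained networks look in the newest picture that a camera, given by its name, has taken for a name from the list of things; names that differ only in an ending like _2 or _b are one class to them, and where a whole thing is asked for, a point or a joint stands for the part that bears it (a point fixed in the world has none). Each returns a list of dicts, best first, with "confidence" (0 to 1); they miss things now and then, are a little off and sometimes report something else, mostly with a low value. They report only what shows in the picture. A call takes as long as a camera call. They do not tell look-alikes from the thing itself.
- manip.trace(camera, label): "mask" (420x560 bool, what is visible of it) and "box" ([left, top, width, height] in pixels, round what is visible of it).
- manip.tip_of(camera, label): "uv" ([column, row] in pixels: a listed point, or the origin of a listed thing).
The state is a dict: "clock": time; "joints": joint angles; "dq": joint speeds; "tau": joint torques, N m; "position": TCP position; "tcp_rot": TCP orientation; "contact_force": force on the tool from outside, world axes, zero at the start; "wrist_torque": the same for the moment, N m; "finger_gap": opening from 0.0 (shut) to 1.0 (fully open); "gripper_force": force on a finger pad.
Only numpy, scipy, OpenCV 4.12 (cv2) and the standard library are available. Lean on these libraries where they do the work, as an engineer would, in place of code of your own. Each camera call takes 0.05 s, during which the arm holds its last target. There are 200 camera calls.

## Working session

There is one attempt and no reset: what is moved stays moved. The work goes in short steps, Python scripts to look and compute and a tool call to move; the robot and the scene stay as the last step left them, time stands still between calls to the robot, and variables do not carry over. Pictures are saved under pics/ and viewed, at most 14 in all, crops included, and the job is handed in when it is done.

Besides the shell and the picture viewer there is one more tool, called after "Call:" by a JSON object that holds its "method" and its "body", one argument or row to a line. apply_moves: Moves the arm, as the interface text tells. Its arguments: {"type":"object","properties":{"plan":{"type":"array"},"newtons":{"type":"number"}},"required":["plan"]}

```bash
mkdir -p pics
python3 - <<'E'
from bench import manip
import cv2,numpy as np
np.set_printoptions(precision=4,suppress=True)
s=manip.observe();print(s['position'],s['tcp_rot'],s['clock'],s['finger_gap'])
for c in['scene','top']:
    im=manip.read_camera(c);cv2.imwrite(f'pics/{c}0.png',im);i=manip.camera_info(c);print(c,i['fx'],i['cx'],i['cy'],i['pose'])
    for l in ['caddy','sugar_pot','butter_dish','jam_pot','square_coaster','large_round_coaster','oblong_coaster','small_round_coaster','pepper_mill','candle_holder']:
        print(l,[(np.round(d['uv'],1),round(d['confidence'],2)) for d in manip.tip_of(c,l)][:3],[(d['box'],round(d['confidence'],2)) for d in manip.trace(c,l)][:3])
E
```

```text
[ 0.266  -0.537   0.2305] [-3.0571 -0.7155  0.0004] 0.0 1.0016166393697208
scene 501.97566896465423 279.09858196571633 205.07767160865515 [[ 0.2703  0.7708 -0.577   1.1613]
 [ 0.9627 -0.2262  0.1487 -0.2081]
 [-0.0159 -0.5956 -0.8031  0.9905]
 [ 0.      0.      0.      1.    ]]
caddy [(array([182.5, 235. ]), 0.84), (array([335.4, 187.4]), 0.62)] [([162.2, 211.7, 33.0, 34.9], 0.78)]
sugar_pot [(array([178.7, 225. ]), 0.88)] [([162.0, 203.6, 31.7, 28.9], 0.85), ([330.3, 167.4, 18.1, 29.8], 0.38)]
butter_dish [(array([209.2, 190.2]), 0.87), (array([134.3, 231.9]), 0.8), (array([129.4, 277.5]), 0.8)] [([118.8, 214.7, 28.8, 33.0], 0.96), ([194.0, 176.7, 23.7, 20.8], 0.76), ([115.0, 260.3, 25.0, 29.1], 0.72)]
jam_pot [(array([173. , 199.6]), 0.74)] [([330.0, 171.1, 17.4, 25.3], 0.52)]
square_coaster [(array([308.2, 220.6]), 0.61), (array([326.8, 282. ]), 0.59)] [([286.3, 205.8, 41.6, 32.4], 0.6)]
large_round_coaster [(array([395.3, 177.7]), 0.83)] [([379.3, 162.1, 35.6, 27.5], 0.62)]
oblong_coaster [(array([231.8, 276.2]), 0.65)] [([213.3, 255.8, 34.0, 41.7], 0.81)]
small_round_coaster [(a
[... 878 characters left out ...]
75.6, 240.1]), 0.56)] [([218.0, 199.8, 44.9, 46.9], 0.64), ([370.8, 229.2, 20.6, 19.2], 0.6)]
square_coaster [(array([240. , 222.7]), 0.87)] [([220.4, 200.9, 43.0, 48.2], 0.86)]
large_round_coaster [(array([124.5, 248. ]), 0.97)] [([105.5, 230.9, 38.3, 40.2], 0.58)]
oblong_coaster [(array([329.5, 184.8]), 0.56), (array([247.4, 153. ]), 0.45)] [([312.4, 165.6, 32.8, 39.0], 0.59)]
small_round_coaster [(array([165.5, 182.6]), 0.86)] [([157.6, 173.4, 20.1, 24.1], 0.88)]
pepper_mill [(array([195.6, 251. ]), 0.5)] [([184.9, 242.9, 17.5, 16.5], 0.59)]
candle_holder [(array([248.7, 155.9]), 0.72), (array([125.6, 247.9]), 0.22)] [([235.1, 141.3, 19.9, 24.3], 0.86), ([357.1, 227.3, 28.2, 24.5], 0.35)]
```

View pics/top0.png

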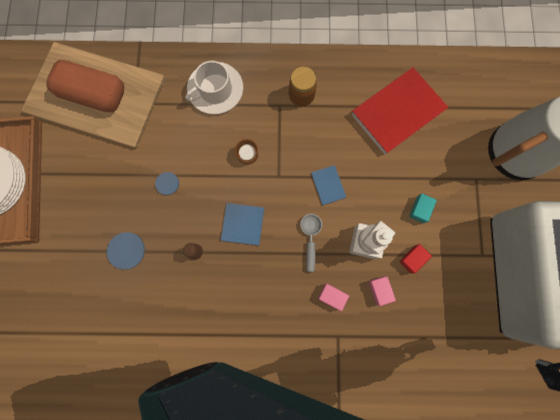

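View pics/scene0.png

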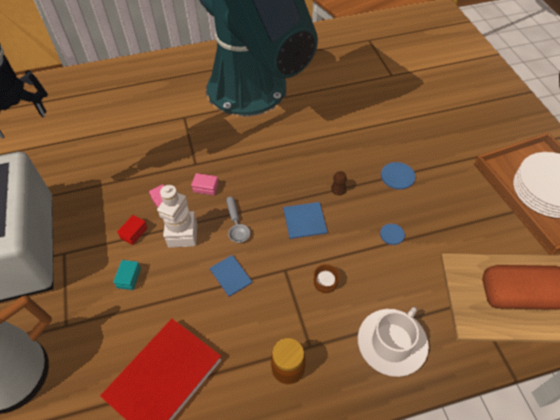

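The top picture shows the stack at about (375,240), the blue coasters at (166,184) small round, (125,251) large round, (243,224) square and (329,185) oblong, the mill at (193,251) and the candle holder at (247,152). The scene picture shows the stack upright at about (175,215), with pink, red and turquoise decoys around it.

```bash
cat > h.py <<'E'
from bench import manip
import cv2,numpy as np
from scipy.spatial.transform import Rotation as R
np.set_printoptions(precision=4,suppress=True)
def ground(i,uv,z):
    P=np.array(i['pose']);uv=np.atleast_2d(uv).astype(float)
    d=np.c_[(uv[:,0]-i['cx'])/i['fx'],(uv[:,1]-i['cy'])/i['fy'],np.ones(len(uv))]@P[:3,:3].T
    return (P[:3,3]+d*((z-P[2,3])/d[:,2])[:,None])[:,:2]
def proj(i,p):
    P=np.array(i['pose']);c=(np.atleast_2d(p)-P[:3,3])@P[:3,:3]
    return np.c_[c[:,0]/c[:,2]*i['fx']+i['cx'],c[:,1]/c[:,2]*i['fy']+i['cy']]
def blobs(im,lo,hi,i,z,amin=100,amax=6000):
    m=cv2.inRange(cv2.cvtColor(im,cv2.COLOR_BGR2HSV),lo,hi)
    for c in cv2.findContours(m,cv2.RETR_EXTERNAL,cv2.CHAIN_APPROX_NONE)[0]:
        if amin<cv2.contourArea(c)<amax:
            w=ground(i,c[:,0],z);r=cv2.minAreaRect((w*1000).astype(np.float32))
            yield cv2.boundingRect(c),r
def go(x,y,z,yaw=None):
    """remaining shift in tool axes (units of 20mm) and yaw turn (units of pi/2, tool z)"""
    s=manip.observe();r=R.from_rotvec(s['tcp_rot']);d=r.inv().apply(np.array([x,y,z])-s['position'])
    t=r.as_matrix()
    cy=np.arctan2(t[1,1],t[0,1])  # world direction of the tool's y
    print('pos',s['position'],'ydir',cy,'gap',s['finger_gap'],'t',s['clock'],'F',s['contact_force'])
    if yaw is not None:
        e=(yaw-cy+np.pi/2)%np.pi-np.pi/2; print('turn rz units',-e/(np.pi/2), 'j6',s['joints'][5])
        m=R.from_rotvec([0,0,e])*r; print('shift after turn',m.inv().apply(np.array([x,y,z])-s['position'])/.02)
    print('shift now',d/.02)
E
python3 - <<'E'
from h import *
print(manip.camera_info('wrist')['pose'], manip.observe()['tcp_rot'])
for c in['top','scene']:
    i=manip.camera_info(c);im=cv2.imread(f'pics/{c}0.png')
    print(c)
    for b,r in blobs(im,(100,90,40),(120,255,255),i,.006): print(b,np.round(r[0],1),np.round(r[1],1),round(r[2],1))
    print('white')
    for b,r in blobs(im,(0,0,140),(180,60,255),i,.1,60): print(b,np.round(r[0],1),np.round(r[1],1),round(r[2],1))
i=manip.camera_info('top');print('mill',ground(i,[[193,253]],.0),'candle',ground(i,[[247,155]],.02))
for c,s in(('top',(330,190,430,290)),('scene',(130,170,230,260))):
    im=cv2.imread(f'pics/{c}0.png')[s[1]:s[3],s[0]:s[2]];cv2.imwrite(f'pics/{c}0c.png',cv2.resize(im,None,fx=5,fy=5,interpolation=cv2.INTER_CUBIC))
E
```

```text
[[ 0.4427 -0.8549 -0.2703  0.3338]
 [-0.8967 -0.4223 -0.1329 -0.5042]
 [-0.0005  0.3012 -0.9536  0.374 ]
 [ 0.      0.      0.      1.    ]] [-3.0588 -0.7158  0.    ]
top
(228, 210, 35, 35) [506.8  14.4] [71.1 81.2] 83.2
(313, 166, 32, 38) [ 607.  -181.3] [80.3 57.1] 18.8
white
(310, 235, 4, 36) [ 437.5 -134.1] [ 6.2 72.8] 89.9
(353, 221, 42, 37) [ 469.7 -265.6] [78. 77.] 76.6
(303, 218, 12, 14) [ 496.2 -127.8] [23.9 24.2] 45.7
(535, 202, 25, 145) [ 406.2 -622.6] [ 51.2 298.1] 83.3
(0, 147, 25, 67) [589.7 510.7] [147.9  51.2] 8.2
(239, 144, 16, 16) [654.8   7.9] [33.8 32.9] 45.1
(547, 97, 13, 42) [ 746.1 -674.8] [26.7 98.6] 83.3
(186, 61, 57, 53) [806.5  84.1] [126.2 126.1] 62.5
scene
(211, 256, 40, 40) [ 608.8 -181.8] [81.8 58.3] 18.4
(381, 225, 23, 19) [608.7 204.1] [52.1 50.1] 73.7
(284, 203, 43, 35) [512.4  20.9] [87.6 88.8] 83.4
(382, 163, 33, 26) [448.1 289.9] [80.5 83.9] 67.4
white
(406, 372, 154, 48) [1044.3  184.9] [289.9  70.3] 89.9
(358, 307, 71, 69) [878.2  72.2] [126.1 127.2] 82.6
(318, 271, 17, 15) [721.8  -2.4] [31.8 31.5] 71.7
(235, 224, 14, 15) [ 565.  -138.7] [28.  35.8] 73.7
(157, 185, 38, 62) [ 483.  -266.6] [177.8  73.6] 2.7
(514, 152, 46, 66) [615.9 537.8] [ 96.7 195.9] 56.1
(0, 152, 23, 108) [ 341.  -616.4] [307.9  50.7] 2.8
(207, 13, 24, 36) [-155.9  -55.5] [195.3  37.6] 7.9
(313, 4, 18, 17) [-155.6  282.4] [51.8 86. ] 72.0
(460, 0, 100, 122) [205.2 827.3] [264.7 524. ] 89.9
(184, 0, 15, 43) [-233.3 -110.2] [ 28.1 226.5] 86.7
(161, 0, 18, 47) [-243.6 -173.8] [ 27.6 249.9] 89.0
(138, 0, 21, 51) [-255.1 -238.9] [272.2  28.3] 1.8
(114, 0, 25, 54) [-266.9 -304.6] [296.3  29. ] 4.3
(90, 0, 28, 58) [-278.7 -372.1] [320.8  29.5] 6.7
(65, 0, 32, 62) [-291.4 -439.3] [347.2  30.6] 9.6
(39, 0, 33, 57) [-323.8 -513.4] [336.5  30.6] 12.0
mill [[0.4403 0.1354]] candle [[0.674  0.0143]]
```

View pics/top0c.png

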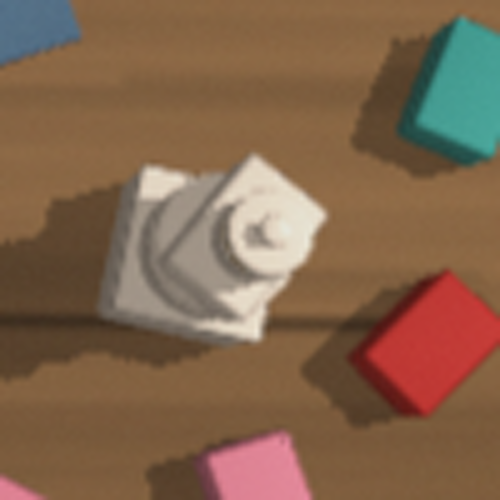

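The crop shows the butter dish turned about 40° to the caddy, with the jam pot's knob at crop (268,230). I'll bring the wrist camera over the stack.

Call:
{"method": "apply_moves", "body": {
  "plan": [
    [1,-0.5,-1,0,0,0,0],
    [1,-0.5,-1,0,0,0,0],
    [1,-0.5,-0.5,0,0,0,0],
    [1,-0.5,0,0,0,0,0],
    [1,-0.5,0,0,0,0,0],
    [1,-0.5,0,0,0,0,0],
    [1,-0.5,0,0,0,0,0],
    [1,-0.5,0,0,0,0,0]
  ]
}}

```text
clock: 3.1
position: [0.3747, -0.3931, 0.2804]
tcp_rot: [-3.057, -0.716, 0.001]
contact_force: [0.8, 0.2, -0.6]
finger_gap: 0.999
gripper_force: 0.0
```

Call:
{"method": "apply_moves", "body": {
  "plan": [
    [1,-0.5,0,0,0,0,0],
    [1,-0.5,0,0,0,0,0],
    [1,-0.5,0,0,0,0,0],
    [1,-0.5,0,0,0,0,0],
    [1,-0.5,0,0,0,0,0],
    [1,-0.5,0,0,0,0,0],
    [1,-0.5,0,0,0,0,0],
    [0.3,0,0,0,0,0,0]
  ]
}}

```text
clock: 4.1
position: [0.4742, -0.2655, 0.2806]
tcp_rot: [-3.057, -0.719, 0.002]
contact_force: [-0.0, -0.4, 1.2]
finger_gap: 1.0
gripper_force: 0.0
```

Run:
```python
from h import *
i=manip.camera_info('wrist');im=manip.read_camera('wrist');cv2.imwrite('pics/w1.png',im);np.save('w1.npy',i['pose']);print(i['fx'],i['cx'],i['cy']);print(manip.observe()['position'])
for l in ['jam_pot','butter_dish','sugar_pot','caddy']:
    print(l,[(np.round(d['uv'],1),round(d['confidence'],2)) for d in manip.tip_of('wrist',l)][:3],[(d['box'],round(d['confidence'],2)) for d in manip.trace('wrist',l)][:3])
for c in['top']:
    i=manip.camera_info(c);im=cv2.imread(f'pics/{c}0.png')
    for b,r in blobs(im,(95,60,30),(125,255,255),i,.006): print(b,np.round(r[0],1),np.round(r[1],1),round(r[2],1))
```

```text
375.7699462866204 284.0972056982048 215.35421799033992
[ 0.4746 -0.2661  0.2807]
jam_pot [(array([285.9, 209.5]), 0.62)] [([260.5, 189.2, 45.6, 52.5], 0.72)]
butter_dish [(array([356. , 239.8]), 0.95), (array([176.9, 236.1]), 0.91), (array([418.8, 160.1]), 0.79)] [([244.9, 240.1, 41.0, 60.1], 0.93), ([142.1, 211.6, 63.0, 58.3], 0.92), ([244.6, 167.6, 81.5, 69.4], 0.84)]
sugar_pot [(array([284.9, 182.5]), 0.68)] [([248.7, 154.2, 58.9, 31.8], 0.63), ([0.0, 0.0, 103.6, 78.9], 0.51)]
caddy [] [([239.0, 134.3, 89.2, 58.8], 0.6), ([232.4, 0.0, 70.9, 63.0], 0.54)]
(108, 233, 35, 35) [445.4 291.9] [78.7 79.5] 0.7
(221, 204, 43, 41) [509.7  22.2] [88.7 88.5] 83.2
(312, 166, 34, 39) [ 606.5 -180.8] [82.5 58.8] 18.8
```

View pics/w1.png

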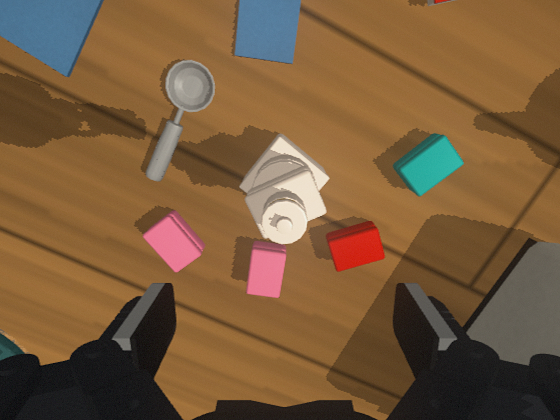

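The wrist picture shows the jam knob at (284,222), the butter dish top with corners near (246,197), (311,168) and (326,215), and the caddy corners at (281,134), (328,178) and (240,190).

Run:
```python
from h import *
im=cv2.imread('pics/w1.png')[110:270,220:380];cv2.imwrite('pics/w1c.png',cv2.resize(im,None,fx=3.7,fy=3.7,interpolation=cv2.INTER_CUBIC))
i=manip.camera_info('wrist')
print('knob',ground(i,[284,222],.174));print('butter',ground(i,[[246,197],[311,168],[326,215]],.13));print('caddy',ground(i,[[240,190],[281,134],[328,178]],.052))
t=manip.camera_info('top');print('knob top',ground(t,[383.4,236],.174),'butter',ground(t,np.array([[165,262],[255,155],[325,213],[240,315]])/5+[330,190],.13))
```

```text
knob [[ 0.4659 -0.2714]]
butter [[ 0.4581 -0.2409]
 [ 0.5023 -0.2771]
 [ 0.4733 -0.3061]]
caddy [[ 0.4401 -0.2341]
 [ 0.5087 -0.2469]
 [ 0.4906 -0.3084]]
knob top [[ 0.4649 -0.2668]] butter [[ 0.4566 -0.2362]
 [ 0.5008 -0.2741]
 [ 0.4773 -0.3018]
 [ 0.4356 -0.2659]]
```

View pics/w1c.png

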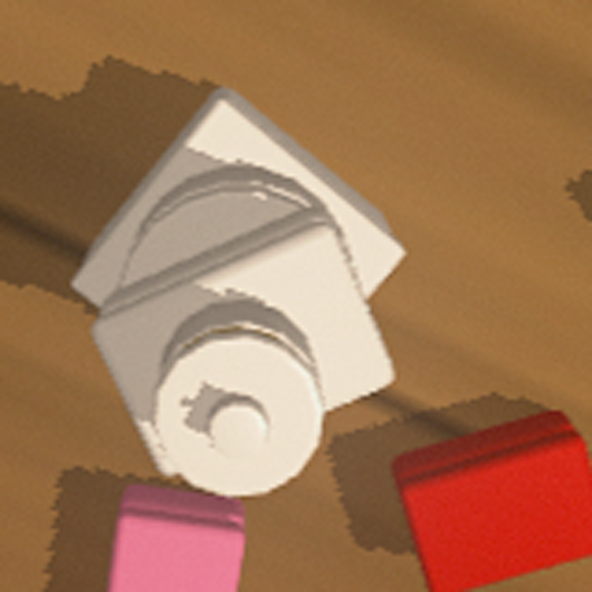

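Run:
```python
from h import *
i=manip.camera_info('wrist')
o=np.array([220,110])
f=lambda p,z: ground(i,np.atleast_2d(p)/3.7+o,z)
print('knob',f([240,428],.174),'jam',f([240,412],.166));b=f([[95,325],[330,228],[392,380]],.13);print('butter',b,(b[0]+b[2])/2,np.degrees(np.arctan2(*(b[1]-b[0])[::-1])))
b=f([[72,285],[222,88],[405,252]],.052);print('caddy',b,(b[0]+b[2])/2,[np.degrees(np.arctan2(*(b[k+1]-b[k])[::-1])) for k in(0,1)])
go(.465,-.269,.135)
```

```text
knob [[ 0.4637 -0.2731]] jam [[ 0.4642 -0.2729]]
butter [[ 0.4574 -0.2409]
 [ 0.4991 -0.2771]
 [ 0.475  -0.3051]] [ 0.4662 -0.273 ] -40.93251581661108
caddy [[ 0.4427 -0.2323]
 [ 0.5085 -0.2459]
 [ 0.4911 -0.3098]] [ 0.4669 -0.2711] [np.float64(-11.694524041368803), np.float64(-105.18538658873092)]
pos [ 0.4736 -0.2679  0.2813] ydir -1.111885028706986 gap 0.9993921916035923 t 4.55 F [-1.7071  0.3259 -0.7929]
shift now [-0.4069 -0.1403  7.3145]
```

Call:
{"method": "apply_moves", "body": {
  "plan": [
    [-0.44,-0.07,0.3,0,0,0,0],
    [0,0,1,0,0,0,0],
    [0,0,1,0,0,0,0],
    [0,0,1,0,0,0,0],
    [0,0,1,0,0,0,0],
    [0,0,1,0,0,0,0],
    [0,0,1,0,0,0,0],
    [0,0,1,0,0,0,0]
  ],
  "newtons": 25
}}

```text
clock: 5.55
position: [0.4646, -0.2703, 0.1344]
tcp_rot: [-3.059, -0.715, 0.001]
contact_force: [-0.3, -0.8, -0.7]
finger_gap: 1.002
gripper_force: 0.0
```

Call:
{"method": "apply_moves", "body": {
  "plan": [
    [0,0,0,0,0,0,0.3],
    [0,0,0,0,0,0,0.5],
    [0,0,0,0,0,0,0.7],
    [0,0,0,0,0,0,0.9],
    [0,0,0,0,0,0,1],
    [0,0,0,0,0,0,1],
    [0,0,0,0,0,0,1],
    [0,0,0,0,0,0,1]
  ]
}}

```text
clock: 6.55
position: [0.4659, -0.2705, 0.1363]
tcp_rot: [3.058, 0.716, 0.001]
contact_force: [-1.4, -0.1, 6.2]
finger_gap: 0.392
gripper_force: 25.2
```

Call:
{"method": "apply_moves", "body": {
  "plan": [
    [0,0,-0.2,0,0,0,1],
    [0,0,-0.5,0,0,0,1],
    [0,0,-1,0,0,0,1],
    [0,0,-1,0,0,0,1],
    [0,0,-0.6,0,0,0,1]
  ]
}}

```text
clock: 7.18
position: [0.4659, -0.2704, 0.2027]
tcp_rot: [3.058, 0.716, 0.002]
contact_force: [0.2, 0.1, -0.2]
finger_gap: 0.388
gripper_force: 24.9
```

Run:
```python
from h import *
i=manip.camera_info('top');im=cv2.imread('pics/top0.png')
for b,r in blobs(im[150:290,80:190],(95,35,25),(130,255,255),dict(i,cx=i['cx']-80,cy=i['cy']-150),.006): print(b,np.round(r[0],1),np.round(r[1],1),round(r[2],1))
c=manip.camera_info('scene');print(np.mean([ground(i,[165.5,182.6],0),ground(c,[392.5,232.7],0)],0),ground(i,[165.5,182.6],0))
go(.607,.203,.18)
manip.read_camera('scene')
for l in ['jam_pot','butter_dish']:print([(d['box'],d['confidence']) for d in manip.trace('scene',l)])
```

```text
(27, 83, 37, 36) [444.2 291.8] [81. 84.] 0.7
(76, 23, 23, 22) [605.1 205.4] [51.8 53.2] 0.7
[[0.6056 0.21  ]] [[0.6086 0.2107]]
pos [ 0.4659 -0.2704  0.2027] ydir -1.1109867994968883 gap 0.3877867228638618 t 7.175 F [ 0.1832  0.1227 -0.1515]
shift now [ 16.8276 -18.082    1.1245]
[([158.7, 164.7, 12.3, 20.1], 0.8)]
[([151.0, 186.0, 16.6, 21.6], 0.76), ([118.0, 216.2, 29.5, 28.7], 0.73), ([163.5, 204.6, 32.3, 27.5], 0.69), ([163.4, 211.3, 35.1, 38.6], 0.68), ([160.2, 187.4, 28.1, 33.8], 0.62)]
```

Call:
{"method": "apply_moves", "body": {
  "plan": [
    [0.4,-0.5,0,0,0,0,1],
    [0.93,-1,0,0,0,0,1],
    [0.93,-1,0,0,0,0,1],
    [0.93,-1,0,0,0,0,1],
    [0.93,-1,0,0,0,0,1],
    [0.93,-1,0,0,0,0,1],
    [0.93,-1,0,0,0,0,1],
    [0.93,-1,0,0,0,0,1]
  ]
}}

```text
clock: 8.32
position: [0.522, -0.0724, 0.2003]
tcp_rot: [-3.058, -0.716, 0.003]
contact_force: [-0.2, 0.5, -0.5]
finger_gap: 0.39
gripper_force: 24.9
```

Call:
{"method": "apply_moves", "body": {
  "plan": [
    [0.93,-1,0,0,0,0,1],
    [0.93,-1,0,0,0,0,1],
    [0.93,-1,0,0,0,0,1],
    [0.93,-1,0,0,0,0,1],
    [0.93,-1,0,0,0,0,1],
    [0.93,-1,0,0,0,0,1],
    [0.93,-1,0,0,0,0,1],
    [0.93,-1,0,0,0,0,1]
  ]
}}

```text
clock: 9.32
position: [0.584, 0.1367, 0.2001]
tcp_rot: [-3.058, -0.716, 0.004]
contact_force: [0.1, 0.0, -0.1]
finger_gap: 0.389
gripper_force: 25.0
```

Call:
{"method": "apply_moves", "body": {
  "plan": [
    [0.93,-1,0.5,0,0,0,1],
    [0.7,-0.9,1,0,0,0,1],
    [0.3,-0.6,1,0,0,0,1],
    [0,0,1,0,0,0,1],
    [0,0,0.5,0,0,0,1]
  ]
}}

```text
clock: 9.95
position: [0.5955, 0.1968, 0.1187]
tcp_rot: [-3.059, -0.716, 0.007]
contact_force: [0.1, -0.4, 0.2]
finger_gap: 0.395
gripper_force: 25.0
```

Run:
```python
from h import *
go(.607,.205,.018)
i=manip.camera_info('wrist');im=manip.read_camera('wrist');cv2.imwrite('pics/w2.png',im)
for b,r in blobs(im,(95,60,30),(125,255,255),i,.006,100,60000): print(b,np.round(r[0],1),np.round(r[1],1),round(r[2],1))
```

```text
pos [0.5955 0.1968 0.1187] ydir -1.1107312339452045 gap 0.3949937394113564 t 9.95 F [ 0.0762 -0.4123  0.1712]
shift now [ 0.7196 -0.1053  5.0324]
(399, 400, 19, 20) [477.4  24.6] [26.6 11.5] 59.9
(448, 386, 22, 25) [509.9  -9.3] [32.3  6.1] 69.8
(36, 272, 112, 93) [449.5 298.2] [66.3 89.1] 55.8
(240, 151, 79, 79) [604.4 205.7] [56.  54.8] 26.3
```

View pics/w2.png

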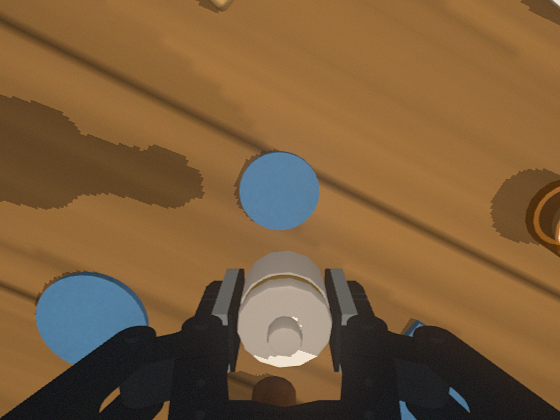

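The picture shows the small coaster whole at (279,190) and the jam pot upright in the fingers, knob at (285,330).

Run:
```python
from h import *
i=manip.camera_info('wrist')
g=ground(i,[[285,326]],.1187+.0377)[0];s=manip.observe();d=g-s['position'][:2];print('jam rel TCP',d,'tool x',d@[.897,.443])
go(.605-d[0],.2055-d[1],.018)
```

```text
jam rel TCP [0.0049 0.0022] tool x 0.005378835196774172
pos [0.5953 0.1965 0.1181] ydir -1.1110368663362966 gap 0.3891191585619841 t 10.0 F [-0.2451 -0.5953 -1.3641]
shift now [ 0.3894 -0.1886  5.0036]
```

Call:
{"method": "apply_moves", "body": {
  "plan": [
    [0.55,-0.15,0.5,0,0,0,1],
    [0,0,1,0,0,0,1],
    [0,0,1,0,0,0,1],
    [0,0,1,0,0,0,1],
    [0,0,1,0,0,0,1],
    [0,0,0.5,0,0,0,1],
    [0,0,0.1,0,0,0,1],
    [0,0,0,0,0,0,1]
  ]
}}

```text
clock: 11.0
position: [0.6066, 0.2048, 0.0199]
tcp_rot: [-3.059, -0.716, -0.002]
contact_force: [0.5, 0.4, -0.5]
finger_gap: 0.387
gripper_force: 25.0
```

Call:
{"method": "apply_moves", "body": {
  "plan": [
    [0,0,0.06,0,0,0,1],
    [0,0,0.06,0,0,0,1],
    [0,0,0.06,0,0,0,1],
    [0,0,0,0,0,0,1]
  ]
}}

```text
clock: 11.5
position: [0.6058, 0.2046, 0.0157]
tcp_rot: [-3.059, -0.716, 0.0]
contact_force: [-0.6, -0.7, -0.4]
finger_gap: 0.391
gripper_force: 25.0
```

Call:
{"method": "apply_moves", "body": {
  "plan": [
    [0,0,0.05,0,0,0,1],
    [0,0,0.05,0,0,0,1],
    [0,0,0.05,0,0,0,1],
    [0,0,0,0,0,0,1]
  ]
}}

```text
clock: 12.0
position: [0.6058, 0.2046, 0.0126]
tcp_rot: [-3.059, -0.716, 0.0]
contact_force: [0.4, 0.7, -0.2]
finger_gap: 0.388
gripper_force: 25.0
```

Call:
{"method": "apply_moves", "body": {
  "plan": [
    [0,0,0.05,0,0,0,1],
    [0,0,0.05,0,0,0,1],
    [0,0,0,0,0,0,1]
  ]
}}

```text
clock: 12.38
position: [0.606, 0.2046, 0.0123]
tcp_rot: [-3.059, -0.716, -0.001]
contact_force: [-4.4, -0.5, 11.7]
finger_gap: 0.392
gripper_force: 26.1
```

Contact at the expected height; release, retreat, and check.

Call:
{"method": "apply_moves", "body": {
  "plan": [
    [0,0,-0.05,0,0,0,0.6],
    [0,0,0,0,0,0,0.5],
    [0,0,0,0,0,0,0.3],
    [0,0,0,0,0,0,0],
    [0,0,-0.6,0,0,0,0],
    [0,0,-1,0,0,0,0],
    [0,0,-1,0,0,0,0],
    [0,0,-1,0,0,0,0]
  ]
}}

```text
clock: 13.38
position: [0.6065, 0.2047, 0.0861]
tcp_rot: [-3.059, -0.716, -0.003]
contact_force: [-0.4, -0.0, 0.1]
finger_gap: 0.998
gripper_force: 0.0
```

Call:
{"method": "apply_moves", "body": {
  "plan": [
    [0,0,-1,0,0,0,0],
    [-0.5,0.5,-1,0,0,0,0],
    [-0.93,1,-1,0,0,0,0],
    [-0.93,1,-1,0,0,0,0],
    [-0.93,1,-1,0,0,0,0],
    [-0.93,1,-1,0,0,0,0],
    [-0.93,1,-1,0,0,0,0],
    [-0.93,1,-1,0,0,0,0]
  ]
}}

```text
clock: 14.38
position: [0.5537, 0.0325, 0.2455]
tcp_rot: [3.059, 0.715, 0.001]
contact_force: [0.2, -1.1, -0.4]
finger_gap: 1.001
gripper_force: 0.0
```

Call:
{"method": "apply_moves", "body": {
  "plan": [
    [-0.93,1,0,0,0,0,0],
    [-0.93,1,0,0,0,0,0],
    [-0.93,1,0,0,0,0,0],
    [-0.93,1,0,0,0,0,0],
    [-0.93,1,0,0,0,0,0],
    [-0.93,1,0,0,0,0,0],
    [-0.93,1,0,0,0,0,0],
    [-0.93,1,0,0,0,0,0]
  ]
}}

```text
clock: 15.38
position: [0.4911, -0.1765, 0.2448]
tcp_rot: [3.059, 0.715, 0.001]
contact_force: [0.6, 0.1, 0.2]
finger_gap: 0.997
gripper_force: 0.0
```

Run:
```python
from h import *
go(.466,-.272,.24,np.radians(49.1))
im=manip.read_camera('scene');c=manip.camera_info('scene')
print(proj(c,[[.605,.2055,.012],[.605,.2055,.048],[.605,.2055,.006]]))
print([(d['box'],d['confidence']) for d in manip.trace('scene','jam_pot')],[(d['uv'],d['confidence']) for d in manip.tip_of('scene','jam_pot')])
a=cv2.resize(im[180:270,350:440],(400,400),interpolation=cv2.INTER_CUBIC);b=cv2.resize(im[165:265,130:230],(400,400),interpolation=cv2.INTER_CUBIC)
cv2.imwrite('pics/s2.png',np.hstack([a,b]))
```

```text
pos [ 0.4911 -0.1765  0.2448] ydir -1.1113827684962145 gap 0.9968615073257917 t 15.375 F [0.5874 0.0731 0.2423]
turn rz units 0.746916199351132 j6 0.6341497256444976
shift after turn [2.1767 4.4302 0.2413]
shift now [-3.2422  3.7221  0.2398]
[[392.2662 231.0421]
 [394.8852 222.2548]
 [391.8422 232.4646]]
[([389.3, 218.2, 12.8, 19.1], 0.49)] [([393.6, 231.7], 0.73)]
```

View pics/s2.png

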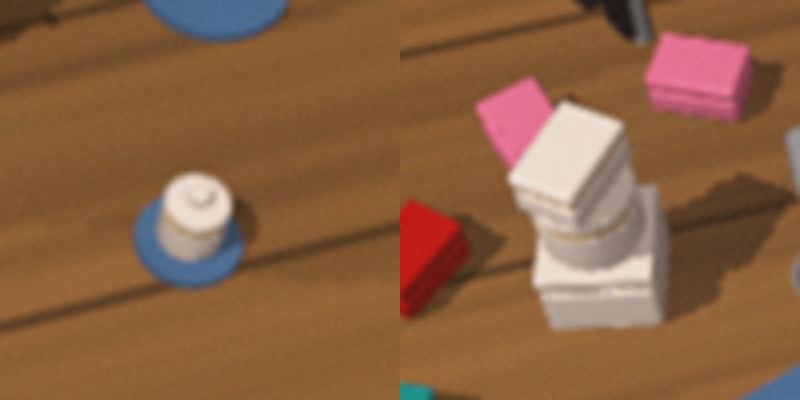

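The jam pot stands centred on its coaster, and the butter dish now tops the stack. I'll turn to its width and look from above.

Call:
{"method": "apply_moves", "body": {
  "plan": [
    [0,0,0,0,0,0.107,0],
    [0,0,0,0,0,0.107,0],
    [0,0,0,0,0,0.107,0],
    [0,0,0,0,0,0.107,0],
    [0,0,0,0,0,0.107,0],
    [0,0,0,0,0,0.107,0],
    [0,0,0,0,0,0.107,0],
    [0.2,0.4,0,0,0,0,0]
  ]
}}

```text
clock: 16.52
position: [0.4899, -0.1831, 0.2441]
tcp_rot: [-2.943, 1.097, 0.0]
contact_force: [-0.7, -0.0, 0.3]
finger_gap: 0.999
gripper_force: 0.0
```

Call:
{"method": "apply_moves", "body": {
  "plan": [
    [0.5,1,0,0,0,0,0],
    [0.5,1,0,0,0,0,0],
    [0.5,1,0,0,0,0,0],
    [0.5,1,0,0,0,0,0],
    [0,0,0,0,0,0,0]
  ]
}}

```text
clock: 17.15
position: [0.4673, -0.2718, 0.2439]
tcp_rot: [2.943, -1.1, 0.0]
contact_force: [-0.2, 0.4, 0.1]
finger_gap: 0.999
gripper_force: 0.0
```

Run:
```python
from h import *
go(.466,-.272,.108,np.radians(49.1))
i=manip.camera_info('wrist');im=manip.read_camera('wrist');cv2.imwrite('pics/w3.png',im)
for b,r in blobs(im,(0,0,150),(180,60,255),i,.13,600,60000): print(b,np.round(r[0],1),np.round(r[1],1),round(r[2],1))
for l in ['butter_dish','sugar_pot','caddy']: print(l,[(d['box'],round(d['confidence'],2)) for d in manip.trace('wrist',l)])
cv2.imwrite('pics/w3c.png',cv2.resize(im[80:320,170:410],None,fx=2.5,fy=2.5,interpolation=cv2.INTER_CUBIC))
```

```text
pos [ 0.4673 -0.2718  0.2439] ydir -2.2861217122074615 gap 0.9986141987415382 t 17.15 F [-0.2024  0.3538  0.1167]
turn rz units -0.0009458395856550652 j6 1.6316667536795133
shift after turn [-0.0454  0.0481  6.7946]
shift now [-0.0453  0.0481  6.7946]
(139, 217, 53, 39) [ 508.5 -195.4] [39.2 26.6] 39.3
(232, 135, 95, 114) [ 473.2 -277.5] [58.1 80.8] 65.5
butter_dish [([368.4, 104.1, 52.9, 66.8], 0.91), ([254.9, 160.9, 56.4, 87.3], 0.82), ([339.6, 209.4, 65.6, 60.8], 0.74), ([298.4, 0.0, 70.2, 56.5], 0.72), ([269.3, 283.7, 58.8, 50.3], 0.65)]
sugar_pot [([241.8, 155.3, 74.6, 66.5], 0.97)]
caddy [([230.0, 134.6, 97.9, 73.8], 0.67)]
```

View pics/w3c.png

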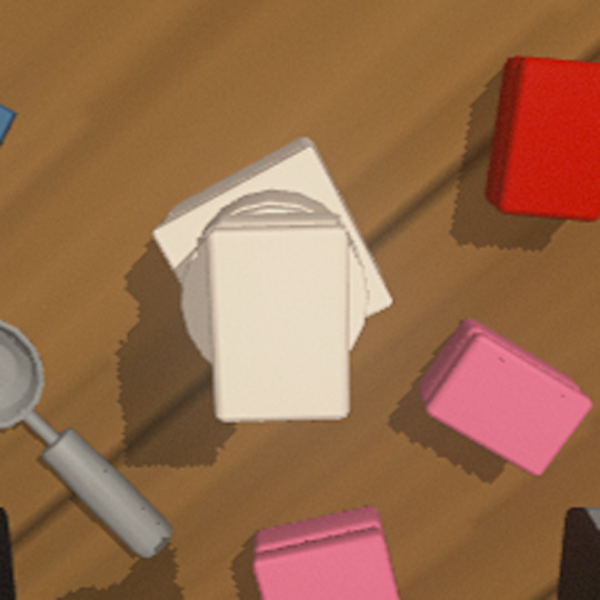

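The crop shows the butter dish aligned with the fingers, its top centred at crop (280,323); caddy corners at (153,232), (310,142), (391,303).

Run:
```python
from h import *
i=manip.camera_info('wrist');f=lambda p,z:ground(i,np.atleast_2d(p)/2.5+[170,80],z)
print(f([280,323],.13)); b=f([[153,232],[310,142],[391,303]],.052);print((b[0]+b[2])/2,[np.degrees(np.arctan2(*(b[k+1]-b[k])[::-1])) for k in(0,1)])
b=f([[208,227],[350,227],[348,420],[215,420]],.13);print([np.linalg.norm(b[k]-b[k-1]) for k in range(4)])
print('TCPproj',proj(i,manip.observe()['position']))
g=f([280,323],.13)[0];go(g[0],g[1],.107)
```

```text
[[ 0.4677 -0.2695]]
[ 0.4678 -0.266 ] [np.float64(-101.51770014704262), np.float64(166.4049644544995)]
[np.float64(0.05740190071385381), np.float64(0.03917387319746704), np.float64(0.05741301133549943), np.float64(0.03913632616752627)]
TCPproj [[281.4691 285.5139]]
pos [ 0.4677 -0.2698  0.2437] ydir -2.2859124052382893 gap 1.0000882994883247 t 17.35 F [ 0.1908 -0.417  -0.3938]
shift now [-0.0054 -0.0088  6.8369]
```

Call:
{"method": "apply_moves", "body": {
  "plan": [
    [0,0,1,0,0,0,0],
    [0,0,1,0,0,0,0],
    [0,0,1,0,0,0,0],
    [0,0,1,0,0,0,0],
    [0,0,1,0,0,0,0],
    [0,0,1,0,0,0,0],
    [0,0,0.7,0,0,0,0],
    [0,0,0.25,0,0,0,0]
  ],
  "newtons": 30
}}

```text
clock: 18.35
position: [0.4675, -0.2699, 0.104]
tcp_rot: [-2.942, 1.1, 0.002]
contact_force: [-0.2, -0.2, 0.8]
finger_gap: 0.996
gripper_force: 0.0
```

Call:
{"method": "apply_moves", "body": {
  "plan": [
    [0,0,0,0,0,0,0.2],
    [0,0,0,0,0,0,0.35],
    [0,0,0,0,0,0,0.5],
    [0,0,0,0,0,0,0.7],
    [0,0,0,0,0,0,0.9],
    [0,0,0,0,0,0,1],
    [0,0,0,0,0,0,1]
  ]
}}

```text
clock: 19.23
position: [0.4682, -0.2708, 0.1054]
tcp_rot: [2.942, -1.102, 0.002]
contact_force: [-0.3, 2.1, 6.7]
finger_gap: 0.463
gripper_force: 30.8
```

Call:
{"method": "apply_moves", "body": {
  "plan": [
    [0,0,-0.3,0,0,0,1],
    [0,0,-1,0,0,0,1],
    [0,0,-1,0,0,0,1],
    [0,0,-0.7,0,0,0,1]
  ]
}}

```text
clock: 19.73
position: [0.4677, -0.2706, 0.1656]
tcp_rot: [2.942, -1.102, 0.001]
contact_force: [0.2, 0.2, -1.1]
finger_gap: 0.466
gripper_force: 30.3
```

Call:
{"method": "apply_moves", "body": {
  "plan": [
    [0,0,0,0,0,-0.095,1],
    [0,0,0,0,0,-0.095,1],
    [0,0,0,0,0,-0.095,1],
    [0,0,0,0,0,-0.095,1],
    [0,0,0,0,0,-0.095,1],
    [0,0,0,0,0,-0.095,1],
    [0,0,0,0,0,-0.092,1],
    [0,0,0,0,0,0,1]
  ]
}}

```text
clock: 20.72
position: [0.4675, -0.2704, 0.1646]
tcp_rot: [-3.101, -0.503, 0.001]
contact_force: [-0.5, 0.4, -1.4]
finger_gap: 0.464
gripper_force: 30.2
```

Run:
```python
from h import *
go(.607,-.181,.1,np.radians(108.7))
i=manip.camera_info('wrist');im=manip.read_camera('wrist');cv2.imwrite('pics/w4.png',im)
for b,r in blobs(im,(95,60,30),(125,255,255),i,.006,300,60000): print(b,np.round(r[0],1),np.round(r[1],1),round(r[2],1))
```

```text
pos [ 0.4675 -0.2704  0.1646] ydir -1.2489879225942087 gap 0.4644045888539672 t 20.725 F [-0.4981  0.3548 -1.4112]
turn rz units -0.002908184749561311 j6 0.5965545543987177
shift after turn [ 8.0424 -1.9971  3.2297]
shift now [ 8.0331 -2.0338  3.2297]
(186, 0, 85, 39) [ 576.9 -191.8] [24.7 59.8] 18.4
```

Shift 8.0, -2.0 in the tool frame, then check the coaster by wrist view.

Call:
{"method": "apply_moves", "body": {
  "plan": [
    [0.5,-0.1,0,0,0,0,1],
    [1,-0.25,0,0,0,0,1],
    [1,-0.25,0,0,0,0,1],
    [1,-0.25,0,0,0,0,1],
    [1,-0.25,0,0,0,0,1],
    [1,-0.25,0,0,0,0,1],
    [0,0,0,0,0,0,1]
  ]
}}

```text
clock: 21.65
position: [0.5651, -0.209, 0.1647]
tcp_rot: [3.1, 0.508, 0.001]
contact_force: [-0.3, -0.3, -0.3]
finger_gap: 0.466
gripper_force: 30.2
```

Run:
```python
from h import *
go(.607,-.181,.02,np.radians(108.7))
i=manip.camera_info('wrist');im=manip.read_camera('wrist');cv2.imwrite('pics/w4.png',im)
for b,r in blobs(im,(95,60,30),(125,255,255),i,.006,300,60000): print(b,np.round(r[0],1),np.round(r[1],1),round(r[2],1))
```

```text
pos [ 0.5651 -0.209   0.1647] ydir -1.2457855965784654 gap 0.4661399341929266 t 21.65 F [-0.2794 -0.2522 -0.2728]
turn rz units -0.00086952069037208 j6 0.7766292001794738
shift after turn [ 2.4291 -0.6563  7.2343]
shift now [ 2.4282 -0.6596  7.2343]
(0, 114, 65, 125) [506.5  -0.5] [51.  91.8] 83.5
(228, 80, 79, 108) [ 604.7 -182.1] [82.8 60. ] 18.6
```

View pics/w4.png

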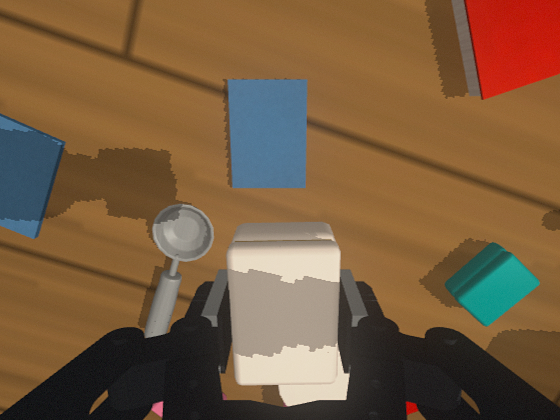

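The coaster lies whole at (267,134), parallel to the held butter dish. Going over it and down.

Call:
{"method": "apply_moves", "body": {
  "plan": [
    [0.9,-0.25,0,0,0,0,1],
    [0.9,-0.25,0.5,0,0,0,1],
    [0.58,-0.16,1,0,0,0,1],
    [0,0,1,0,0,0,1],
    [0,0,1,0,0,0,1],
    [0,0,1,0,0,0,1],
    [0,0,1,0,0,0,1],
    [0,0,1,0,0,0,1]
  ]
}}

```text
clock: 22.7
position: [0.6038, -0.1817, 0.0323]
tcp_rot: [-3.1, -0.505, 0.003]
contact_force: [-0.1, 0.4, -1.2]
finger_gap: 0.468
gripper_force: 30.2
```

Call:
{"method": "apply_moves", "body": {
  "plan": [
    [0,0,0.5,0,0,0,1],
    [0,0,0.2,0,0,0,1],
    [0,0,0,0,0,0,1],
    [0,0,0,0,0,0,1]
  ]
}}

```text
clock: 23.2
position: [0.605, -0.1826, 0.0214]
tcp_rot: [3.1, 0.505, 0.002]
contact_force: [0.6, 1.2, -0.1]
finger_gap: 0.462
gripper_force: 30.2
```

Call:
{"method": "apply_moves", "body": {
  "plan": [
    [0,0,0.08,0,0,0,1],
    [0,0,0.06,0,0,0,1],
    [0,0,0.06,0,0,0,1],
    [0,0,0,0,0,0,1]
  ]
}}

```text
clock: 23.7
position: [0.6043, -0.1823, 0.0166]
tcp_rot: [-3.1, -0.505, 0.0]
contact_force: [-0.6, 0.2, -0.5]
finger_gap: 0.465
gripper_force: 30.3
```

Call:
{"method": "apply_moves", "body": {
  "plan": [
    [0.07,0,0.06,0,0,0,1],
    [0,0,0.05,0,0,0,1],
    [0,0,0.05,0,0,0,1],
    [0,0,0,0,0,0,1]
  ]
}}

```text
clock: 24.2
position: [0.6057, -0.1819, 0.0135]
tcp_rot: [-3.101, -0.505, -0.0]
contact_force: [0.8, 0.5, 0.1]
finger_gap: 0.458
gripper_force: 30.3
```

Call:
{"method": "apply_moves", "body": {
  "plan": [
    [0,0,0.05,0,0,0,1],
    [0,0,0.05,0,0,0,1],
    [0,0,0,0,0,0,1]
  ]
}}

```text
clock: 24.58
position: [0.6057, -0.1819, 0.0134]
tcp_rot: [3.1, 0.506, 0.001]
contact_force: [-4.6, 1.3, 15.9]
finger_gap: 0.463
gripper_force: 32.0
```

Call:
{"method": "apply_moves", "body": {
  "plan": [
    [0,0,-0.05,0,0,0,0.5],
    [0,0,0,0,0,0,0.4],
    [0,0,0,0,0,0,0.2],
    [0,0,0,0,0,0,0],
    [0,0,-0.6,0,0,0,0],
    [0,0,-1,0,0,0,0],
    [0,0,-1,0,0,0,0],
    [0,0,-1,0,0,0,0]
  ]
}}

```text
clock: 25.58
position: [0.6059, -0.182, 0.0859]
tcp_rot: [3.1, 0.505, 0.001]
contact_force: [0.3, -0.5, -0.2]
finger_gap: 0.997
gripper_force: 0.0
```

Call:
{"method": "apply_moves", "body": {
  "plan": [
    [0,0,-1,0,0,0,0],
    [0,0,-1,0,0,0,0],
    [0,0,-1,0,0,0,0],
    [-1,0.2,-1,0,0,0,0],
    [-1,0.25,-1,0,0,0,0],
    [-1,0.25,0,0,0,0,0],
    [-1,0.25,0,0,0,0,0],
    [-1,0.25,0,0,0,0,0]
  ]
}}

```text
clock: 26.58
position: [0.5168, -0.2368, 0.1836]
tcp_rot: [-3.1, -0.505, 0.002]
contact_force: [0.1, -0.0, 0.5]
finger_gap: 1.001
gripper_force: 0.0
```

Call:
{"method": "apply_moves", "body": {
  "plan": [
    [-1,0.25,0,0,0,0,0],
    [-1,0.25,0,0,0,0,0],
    [-1,0.2,0,0,0,0,0],
    [0,0,0,0,0,0,0]
  ]
}}

```text
clock: 27.08
position: [0.4645, -0.2695, 0.1844]
tcp_rot: [-3.101, -0.502, 0.001]
contact_force: [0.6, -0.1, -0.1]
finger_gap: 0.997
gripper_force: 0.0
```

Run:
```python
from h import *
go(.467,-.27,.06)
i=manip.camera_info('wrist');im=manip.read_camera('wrist')
for l in ['sugar_pot','caddy']: print(l,[(d['box'],round(d['confidence'],2)) for d in manip.trace('wrist',l)])
im2=manip.read_camera('top')
a=cv2.resize(im[60:360,140:440],(400,400),interpolation=cv2.INTER_CUBIC);b=cv2.resize(im2[140:240,280:380],(400,400),interpolation=cv2.INTER_CUBIC)
cv2.imwrite('pics/w5.png',np.hstack([a,b]))
```

```text
pos [ 0.4645 -0.2695  0.1844] ydir -1.249499098631176 gap 0.9972917245037073 t 27.075 F [ 0.554  -0.1484 -0.0594]
shift now [0.1142 0.0681 6.22  ]
sugar_pot [([235.9, 160.9, 91.5, 96.1], 0.62)]
caddy [([223.4, 132.7, 121.2, 83.7], 0.85)]
```

View pics/w5.png

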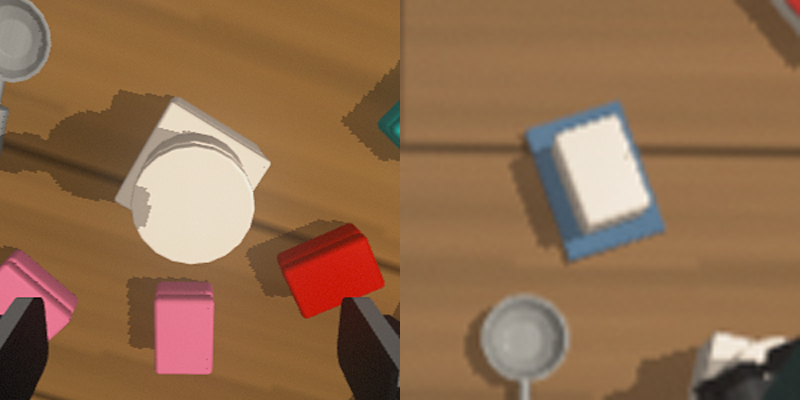

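The butter dish stands centred and parallel on its coaster; the sugar pot's top is centred at wrist pixel about (285.5,212).

Run:
```python
from h import *
i=manip.camera_info('wrist');g=ground(i,[285.5,212.3],.098)[0];print(g)
b=ground(i,np.array([[117,200],[176,98],[270,163]])*.75+[140,60],.052);print('caddy',(b[0]+b[2])/2,[np.degrees(np.arctan2(*(b[k+1]-b[k])[::-1])) for k in(0,1)])
go(*g,.057)
```

```text
[ 0.4716 -0.268 ]
caddy [ 0.4701 -0.2678] [np.float64(-12.473826796069325), np.float64(-105.87324918070054)]
pos [ 0.4665 -0.2687  0.1846] ydir -1.2474558247016363 gap 1.0036423802221475 t 27.275 F [ 0.2523 -0.1508  0.2775]
shift now [0.251  0.0442 6.3791]
```

Call:
{"method": "apply_moves", "body": {
  "plan": [
    [0.15,0.03,0.5,0,0,0,0],
    [0,0,1,0,0,0,0],
    [0,0,1,0,0,0,0],
    [0,0,1,0,0,0,0],
    [0,0,1,0,0,0,0],
    [0,0,1,0,0,0,0],
    [0,0,0.6,0,0,0,0],
    [0,0,0.25,0,0,0,0]
  ],
  "newtons": 40
}}

```text
clock: 28.28
position: [0.469, -0.2679, 0.0566]
tcp_rot: [-3.1, -0.506, 0.001]
contact_force: [0.4, 0.4, 0.6]
finger_gap: 0.999
gripper_force: 0.0
```

Call:
{"method": "apply_moves", "body": {
  "plan": [
    [0,0,0,0,0,0,0.1],
    [0,0,0,0,0,0,0.2],
    [0,0,0,0,0,0,0.3],
    [0,0,0,0,0,0,0.5],
    [0,0,0,0,0,0,0.8],
    [0,0,0,0,0,0,1],
    [0,0,0,0,0,0,1]
  ]
}}

```text
clock: 29.15
position: [0.4694, -0.2685, 0.0584]
tcp_rot: [3.1, 0.505, 0.001]
contact_force: [0.4, 1.4, 5.0]
finger_gap: 0.693
gripper_force: 42.5
```

Call:
{"method": "apply_moves", "body": {
  "plan": [
    [0,0,-0.2,0,0,0,1],
    [0,0,-0.6,0,0,0,1],
    [0,0,-1,0,0,0,1],
    [0,-0.3,-1,0,0,0,1],
    [0.2,-0.7,-1,0,0,0,1],
    [0.29,-1,-0.8,0,0,0,1],
    [0.29,-1,0,0,0,0,1],
    [0.29,-1,0,0,0,0,1]
  ]
}}

```text
clock: 30.15
position: [0.4634, -0.1839, 0.1492]
tcp_rot: [-3.1, -0.506, 0.001]
contact_force: [-0.2, 0.4, -1.7]
finger_gap: 0.695
gripper_force: 43.5
```

Call:
{"method": "apply_moves", "body": {
  "plan": [
    [0.29,-1,0,0,0,0,1],
    [0.29,-1,0,0,0,0,1],
    [0.29,-1,0,0,0,0,1],
    [0.29,-1,0,0,0,0,1],
    [0.29,-1,0,0,0,0,1],
    [0.29,-1,0,0,0,0,1],
    [0.29,-1,0,0,0,0,1],
    [0.29,-1,0,0,0,0,1]
  ]
}}

```text
clock: 31.15
position: [0.4564, -0.0177, 0.1489]
tcp_rot: [-3.1, -0.506, 0.002]
contact_force: [0.2, 0.7, -1.7]
finger_gap: 0.689
gripper_force: 43.5
```

Call:
{"method": "apply_moves", "body": {
  "plan": [
    [0.29,-1,0,0,0,0,1],
    [0.29,-1,0,0,0,0,1],
    [0.29,-1,0,0,0,0,1],
    [0.29,-1,0,0,0,0,1],
    [0.29,-1,0,0,0,0,1],
    [0.29,-1,0,0,0,0,1],
    [0.29,-1,0,0,0,0,1],
    [0.29,-1,0,0,0,0,1]
  ]
}}

```text
clock: 32.15
position: [0.4493, 0.1485, 0.1489]
tcp_rot: [-3.1, -0.506, 0.002]
contact_force: [-0.1, -0.1, -2.3]
finger_gap: 0.691
gripper_force: 43.4
```

Run:
```python
from h import *
go(.446,.291,.1)
i=manip.camera_info('wrist');im=manip.read_camera('wrist');cv2.imwrite('pics/w6.png',im)
for b,r in blobs(im,(95,60,30),(125,255,255),i,.006,300,60000): print(b,np.round(r[0],1),np.round(r[1],1),round(r[2],1))
```

```text
pos [0.4493 0.1485 0.1489] ydir -1.2471618819931989 gap 0.6911355425589174 t 32.15 F [-0.0875 -0.0506 -2.3298]
shift now [ 2.1148 -6.8068  2.4435]
(385, 98, 163, 152) [507.8  21.9] [91.8 89.8] 83.5
(45, 88, 117, 115) [442.9 289.9] [85.1 86.6] 25.1
```

Call:
{"method": "apply_moves", "body": {
  "plan": [
    [0.3,-1,0,0,0,0,1],
    [0.3,-1,0,0,0,0,1],
    [0.3,-1,0,0,0,0,1],
    [0.3,-1,0,0,0,0,1],
    [0.3,-1,0,0,0,0,1],
    [0.3,-1,0.3,0,0,0,1],
    [0.25,-0.8,1,0,0,0,1],
    [0,0,1,0,0,0,1]
  ]
}}

```text
clock: 33.2
position: [0.4455, 0.2906, 0.1027]
tcp_rot: [-3.1, -0.508, -0.0]
contact_force: [-0.1, -0.5, -1.9]
finger_gap: 0.691
gripper_force: 43.7
```

Call:
{"method": "apply_moves", "body": {
  "plan": [
    [0,0,1,0,0,0,1],
    [0,0,1,0,0,0,1],
    [0,0,0.7,0,0,0,1],
    [0,0,0,0,0,0,1]
  ]
}}

```text
clock: 33.7
position: [0.4448, 0.2888, 0.0484]
tcp_rot: [3.1, 0.506, -0.004]
contact_force: [-1.1, -0.6, -1.5]
finger_gap: 0.693
gripper_force: 43.7
```

Run:
```python
from h import *
go(.445,.291,.0144)
i=manip.camera_info('wrist');im=manip.read_camera('wrist');cv2.imwrite('pics/w7.png',im)
for b,r in blobs(im,(95,60,30),(125,255,255),i,.006,300,60000): print(b,np.round(r[0],1),np.round(r[1],1),round(r[2],1))
```

```text
pos [0.4448 0.2888 0.0484] ydir -1.2473796204533942 gap 0.6929363641051792 t 33.7 F [-1.1039 -0.5619 -1.5428]
shift now [ 0.0481 -0.1007  1.7003]
(199, 167, 161, 110) [456.1 296. ] [58.1 84.8] 21.1
(513, 0, 47, 49) [580.8 216. ] [19.3 24.4] 18.5
```

View pics/w7.png

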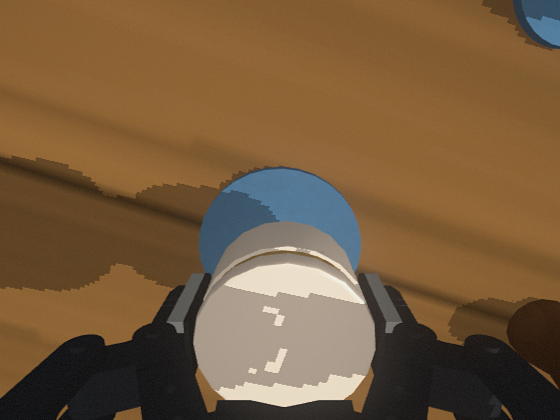

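The pot is held upright over the large coaster, laterally centred (about column 283). Lowering.

Call:
{"method": "apply_moves", "body": {
  "plan": [
    [0.03,-0.05,0.6,0,0,0,1],
    [0,0,0.6,0,0,0,1],
    [0,0,0.3,0,0,0,1],
    [0,0,0.1,0,0,0,1],
    [0,0,0.05,0,0,0,1],
    [0,0,0,0,0,0,1]
  ]
}}

```text
clock: 34.5
position: [0.4464, 0.2904, 0.0167]
tcp_rot: [-3.1, -0.505, -0.0]
contact_force: [0.1, 0.0, -1.1]
finger_gap: 0.693
gripper_force: 43.7
```

Call:
{"method": "apply_moves", "body": {
  "plan": [
    [0,0,0.05,0,0,0,1],
    [0,0,0.05,0,0,0,1],
    [0,0,0,0,0,0,1]
  ]
}}

```text
clock: 34.88
position: [0.4463, 0.2903, 0.0145]
tcp_rot: [-3.101, -0.505, 0.0]
contact_force: [0.3, 0.5, -1.0]
finger_gap: 0.689
gripper_force: 43.7
```

Call:
{"method": "apply_moves", "body": {
  "plan": [
    [0,0,0.05,0,0,0,1],
    [0,0,0.05,0,0,0,1],
    [0,0,0,0,0,0,1]
  ]
}}

```text
clock: 35.25
position: [0.4463, 0.2903, 0.0125]
tcp_rot: [-3.101, -0.505, 0.0]
contact_force: [-0.7, 0.6, -1.9]
finger_gap: 0.695
gripper_force: 43.8
```

Call:
{"method": "apply_moves", "body": {
  "plan": [
    [0,0,0.05,0,0,0,1],
    [0,0,0.05,0,0,0,1],
    [0,0,0,0,0,0,1]
  ]
}}

```text
clock: 35.62
position: [0.4463, 0.2903, 0.0123]
tcp_rot: [-3.1, -0.506, -0.001]
contact_force: [-4.7, -1.4, 19.2]
finger_gap: 0.696
gripper_force: 45.8
```

Call:
{"method": "apply_moves", "body": {
  "plan": [
    [0,0,-0.05,0,0,0,0.28],
    [0,0,0,0,0,0,0.2],
    [0,0,0,0,0,0,0.1],
    [0,0,0,0,0,0,0],
    [0,0,-0.6,0,0,0,0],
    [0,0,-1,0,0,0,0],
    [0,0,-1,0,0,0,0],
    [0,0,-1,0,0,0,0]
  ]
}}

```text
clock: 36.62
position: [0.4464, 0.2904, 0.0849]
tcp_rot: [-3.1, -0.505, -0.001]
contact_force: [-0.3, -0.3, 0.3]
finger_gap: 0.998
gripper_force: 0.0
```

Call:
{"method": "apply_moves", "body": {
  "plan": [
    [0,0,-1,0,0,0,0],
    [0,0,-1,0,0,0,0],
    [0,0,-1,0,0,0,0],
    [-0.29,1,-1,0,0,0,0],
    [-0.29,1,-1,0,0,0,0],
    [-0.29,1,0,0,0,0,0],
    [-0.29,1,0,0,0,0,0],
    [-0.29,1,0,0,0,0,0]
  ]
}}

```text
clock: 37.62
position: [0.4505, 0.1856, 0.1844]
tcp_rot: [-3.101, -0.505, -0.001]
contact_force: [0.3, -0.1, 0.8]
finger_gap: 0.998
gripper_force: 0.0
```

Run:
```python
from h import *
go(.469,-.268,.18)
t=manip.camera_info('top');im=cv2.imread('pics/top0.png')
for n,lo,hi in(('red',(0,170,90),(6,255,255)),('redb',(174,130,90),(180,255,255)),('pink',(160,60,120),(180,150,255))):
  for b,r in blobs(im,lo,hi,t,.025,120,1500):print(n,b,np.round(r[0]),np.round(r[1]),r[2])
im=manip.read_camera('top')
print(proj(t,[[.446,.291,.006],[.446,.291,.052]]))
c=manip.read_camera('scene')
a=cv2.resize(im[160:300,90:230],(400,400),interpolation=cv2.INTER_CUBIC);b=cv2.resize(c[130:250,330:450],(400,400),interpolation=cv2.INTER_CUBIC)
cv2.imwrite('pics/s8.png',np.hstack([a,b]))
```

```text
pos [0.4505 0.1856 0.1844] ydir -1.247625156933341 gap 0.9983136836178046 t 37.625 F [ 0.29   -0.1303  0.7973]
shift now [-6.3236 21.7987  0.2128]
red (401, 244, 31, 29) [ 433. -377.] [40. 62.] 43.54502487182617
pink (319, 284, 30, 27) [ 345. -188.] [57. 40.] 62.734134674072266
pink (371, 276, 24, 30) [ 360. -299.] [59. 39.] 17.298351287841797
[[125.4624 249.598 ]
 [117.3645 247.9208]]
```

View pics/s8.png

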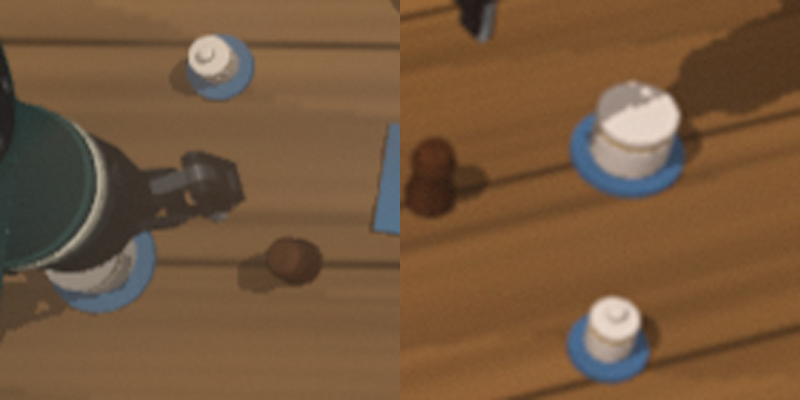

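The sugar pot and jam pot stand centred on their coasters, mill untouched. Back to the caddy.

Call:
{"method": "apply_moves", "body": {
  "plan": [
    [-0.29,1,0,0,0,0,0],
    [-0.29,1,0,0,0,0,0],
    [-0.29,1,0,0,0,0,0],
    [-0.29,1,0,0,0,0,0],
    [-0.29,1,0,0,0,0,0],
    [-0.29,1,0,0,0,0,0],
    [-0.29,1,0,0,0,0,0],
    [-0.29,1,0,0,0,0,0]
  ]
}}

```text
clock: 38.72
position: [0.4576, 0.0198, 0.184]
tcp_rot: [-3.1, -0.506, -0.001]
contact_force: [0.4, 0.8, -0.3]
finger_gap: 0.999
gripper_force: 0.0
```

Call:
{"method": "apply_moves", "body": {
  "plan": [
    [-0.29,1,0,0,0,0,0],
    [-0.29,1,0,0,0,0,0],
    [-0.29,1,0,0,0,0,0],
    [-0.29,1,0,0,0,0,0],
    [-0.29,1,0,0,0,0,0],
    [-0.29,1,0,0,0,0,0],
    [-0.29,1,0,0,0,0,0],
    [-0.29,1,0,0,0,0,0]
  ]
}}

```text
clock: 39.72
position: [0.4646, -0.1468, 0.184]
tcp_rot: [-3.101, -0.506, -0.001]
contact_force: [0.2, -1.1, 0.3]
finger_gap: 0.998
gripper_force: 0.0
```

Call:
{"method": "apply_moves", "body": {
  "plan": [
    [-0.29,1,0,0,0,0,0],
    [-0.29,1,0,0,0,0,0],
    [-0.29,1,0,0,0,0,0],
    [-0.29,1,0,0,0,0.088,0],
    [0,0,0,0,0,0.088,0],
    [0,0,0,0,0,0.088,0],
    [0,0,0,0,0,0.086,0],
    [0,0,0,0,0,0,0]
  ]
}}

```text
clock: 40.72
position: [0.4676, -0.2305, 0.1834]
tcp_rot: [-3.121, 0.354, 0.0]
contact_force: [-0.0, 0.3, 0.4]
finger_gap: 0.999
gripper_force: 0.0
```

Run:
```python
from h import *
go(.469,-.268,.18,np.radians(-103))
i=manip.camera_info('wrist');im=manip.read_camera('wrist');cv2.imwrite('pics/w9.png',im)
for l in ['caddy']:
  for d in manip.trace('wrist',l):
    c=max(cv2.findContours(d['mask'].astype(np.uint8),0,1)[0],key=cv2.contourArea)
    r=cv2.minAreaRect((ground(i,c[:,0],.052)*1000).astype(np.float32));print(l,d['box'],d['confidence'],r)
for b,r in blobs(im,(0,0,165),(180,60,255),i,.052,600,60000): print(b,np.round(r[0],1),np.round(r[1],1),round(r[2],1))
cv2.imwrite('pics/w9c.png',cv2.resize(im[80:320,140:440],None,fx=2.5,fy=2.5,interpolation=cv2.INTER_CUBIC))
```

```text
pos [ 0.4676 -0.2305  0.1834] ydir -1.7965908716089578 gap 0.9992977829710116 t 40.725 F [-0.0212  0.3356  0.3941]
turn rz units 0.0006991727230751851 j6 1.2059677064436118
shift after turn [0.4918 1.8122 0.1716]
shift now [0.4898 1.8127 0.1716]
caddy [284.7, 138.4, 94.0, 93.1] 0.75 ((470.18115234375, -268.4883117675781), (66.95081329345703, 71.1209487915039), 76.97855377197266)
(289, 143, 89, 89) [ 469.1 -268.5] [64.5 67.6] 77.2
(128, 0, 94, 79) [ 599.3 -187.8] [55.7 38.4] 19.7
```

View pics/w9c.png

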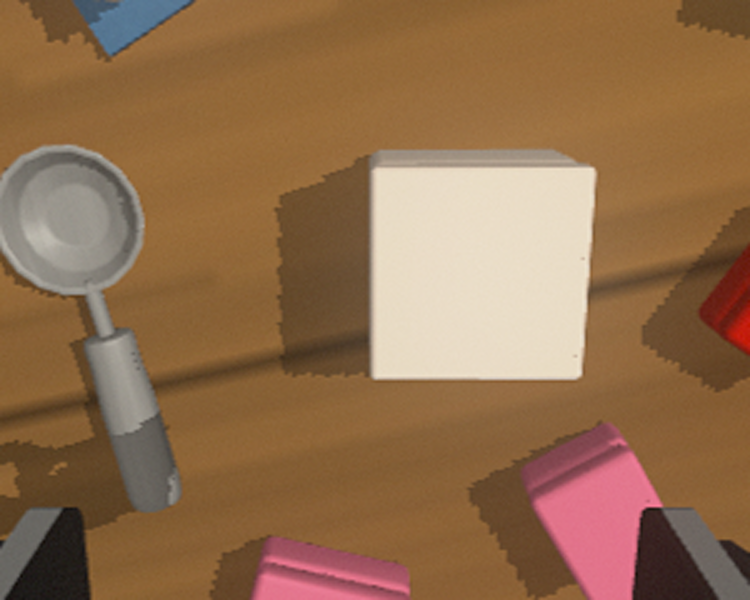

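The caddy's sides are parallel to the fingers, centre about (.4695,-.2685); the strainer and decoys are clear of the finger paths.

Call:
{"method": "apply_moves", "body": {
  "plan": [
    [0.26,0.9,0,0,0,0,0],
    [0.26,0.93,0,0,0,0,0],
    [0,0,1,0,0,0,0],
    [0,0,1,0,0,0,0],
    [0,0,1,0,0,0,0],
    [0,0,1,0,0,0,0],
    [0,0,1,0,0,0,0],
    [0,0,0.5,0,0,0,0]
  ],
  "newtons": 50
}}

```text
clock: 41.82
position: [0.4692, -0.2689, 0.0724]
tcp_rot: [-3.121, 0.356, 0.002]
contact_force: [-0.5, 0.2, -0.0]
finger_gap: 1.002
gripper_force: 0.0
```

Run:
```python
from h import *
go(.4695,-.2685,.012,np.radians(-103))
```

```text
pos [ 0.4692 -0.2689  0.0724] ydir -1.7977682179727306 gap 1.0016515677069766 t 41.825 F [-0.5475  0.1821 -0.0045]
turn rz units -5.0349251027627615e-05 j6 1.1497072112267372
shift after turn [ 0.0138 -0.0241  3.0205]
shift now [ 0.0138 -0.0241  3.0205]
```

Call:
{"method": "apply_moves", "body": {
  "plan": [
    [0,0,0.6,0,0,0,0],
    [0,0,0.6,0,0,0,0],
    [0,0,0.6,0,0,0,0],
    [0,0,0.6,0,0,0,0],
    [0,0,0.4,0,0,0,0],
    [0,0,0.2,0,0,0,0],
    [0,0,0,0,0,0,0]
  ]
}}

```text
clock: 42.7
position: [0.4694, -0.2678, 0.0133]
tcp_rot: [-3.121, 0.355, 0.0]
contact_force: [0.3, -0.3, -0.4]
finger_gap: 1.0
gripper_force: 0.0
```

Call:
{"method": "apply_moves", "body": {
  "plan": [
    [0,0,0,0,0,0,0.1],
    [0,0,0,0,0,0,0.15],
    [0,0,0,0,0,0,0.2],
    [0,0,0,0,0,0,0.3],
    [0,0,0,0,0,0,0.7],
    [0,0,0,0,0,0,1],
    [0,0,0,0,0,0,1],
    [0,0,0,0,0,0,1]
  ]
}}

```text
clock: 43.7
position: [0.4697, -0.268, 0.014]
tcp_rot: [3.121, -0.355, 0.001]
contact_force: [0.4, -0.3, 5.5]
finger_gap: 0.765
gripper_force: 56.4
```

Call:
{"method": "apply_moves", "body": {
  "plan": [
    [0,0,-0.2,0,0,0,1],
    [0,0,-0.6,0,0,0,1],
    [0,0,-1,0,0,0,1],
    [0,0,-1,0,0,0,1],
    [0,0,-1,0,0,-0.07,1],
    [0,0,-0.7,0,0,0,1],
    [0,-0.5,0,0,0,0,1],
    [0,-1,0,0,0,0,1]
  ]
}}

```text
clock: 44.7
position: [0.4727, -0.2372, 0.1031]
tcp_rot: [-3.135, 0.187, 0.001]
contact_force: [-0.3, -0.2, -1.3]
finger_gap: 0.766
gripper_force: 55.8
```

Call:
{"method": "apply_moves", "body": {
  "plan": [
    [0,-1,0,0,0,0,1],
    [0,-1,0,0,0,0,1],
    [0,-1,0,0,0,0,1],
    [0,-1,0,0,0,0,1],
    [0,-1,0,0,0,0,1],
    [0,-1,0,0,0,0,1],
    [0,-1,0,0,0,0,1],
    [0,-0.5,0,0,0,0,1]
  ]
}}

```text
clock: 45.7
position: [0.4904, -0.0876, 0.1035]
tcp_rot: [-3.136, 0.181, 0.0]
contact_force: [0.6, 0.4, -1.6]
finger_gap: 0.763
gripper_force: 55.8
```

Run:
```python
from h import *
go(.510,.022,.024,np.radians(-96.6))
i=manip.camera_info('wrist');im=manip.read_camera('wrist');cv2.imwrite('pics/w10.png',im)
for b,r in blobs(im,(95,60,30),(125,255,255),i,.006,300,60000): print(b,np.round(r[0],1),np.round(r[1],1),round(r[2],1))
```

```text
pos [ 0.4904 -0.0876  0.1035] ydir -1.6863249383027488 gap 0.7626946633200687 t 45.7 F [ 0.5862  0.3599 -1.6384]
turn rz units -0.0002144650267383183 j6 1.3705668816106504
shift after turn [ 0.3447 -5.5557  3.9762]
shift now [ 0.3428 -5.5558  3.9762]
(37, 139, 153, 131) [508.3  20.7] [91.2 89.9] 83.3
(362, 0, 134, 99) [ 593.6 -185.3] [59.9 61. ] 18.7
```

Coaster confirmed at about (.509,.0215), sides at 83.3°.

Call:
{"method": "apply_moves", "body": {
  "plan": [
    [0.1,-1,0,0,0,0,1],
    [0.1,-1,0,0,0,0,1],
    [0.1,-1,0,0,0,0,1],
    [0,-1,0.3,0,0,0,1],
    [0,-1,0.7,0,0,0,1],
    [0,-0.54,1,0,0,0,1],
    [0,0,1,0,0,0,1],
    [0,0,0.5,0,0,0,1]
  ]
}}

```text
clock: 46.75
position: [0.5089, 0.0202, 0.0326]
tcp_rot: [3.136, -0.183, -0.002]
contact_force: [0.7, 0.2, -1.9]
finger_gap: 0.77
gripper_force: 56.0
```

Call:
{"method": "apply_moves", "body": {
  "plan": [
    [0,0,0.2,0,0,0,1],
    [0,0,0,0,0,0,1],
    [0,0,0,0,0,0,1]
  ]
}}

```text
clock: 47.12
position: [0.5098, 0.02, 0.0301]
tcp_rot: [-3.136, 0.184, -0.002]
contact_force: [0.6, -0.3, -1.1]
finger_gap: 0.771
gripper_force: 56.0
```

Run:
```python
from h import *
go(.5095,.0215,.020,np.radians(-96.6))
```

```text
pos [0.5098 0.02   0.0301] ydir -1.6877178986865715 gap 0.7708801099544279 t 47.125 F [ 0.5699 -0.3499 -1.0684]
turn rz units -0.0011012511492046162 j6 1.5914258291670433
shift after turn [-0.0245 -0.0702  0.5037]
shift now [-0.0246 -0.0701  0.5037]
```

Call:
{"method": "apply_moves", "body": {
  "plan": [
    [0,-0.05,0.1,0,0,0,1],
    [0,0,0.1,0,0,0,1],
    [0,0,0.1,0,0,0,1],
    [0,0,0.05,0,0,0,1],
    [0,0,0.05,0,0,0,1],
    [0,0,0,0,0,0,1]
  ]
}}

```text
clock: 47.88
position: [0.5093, 0.0212, 0.0214]
tcp_rot: [-3.136, 0.183, 0.0]
contact_force: [-0.5, -0.8, -1.2]
finger_gap: 0.767
gripper_force: 56.0
```

Call:
{"method": "apply_moves", "body": {
  "plan": [
    [0,0,0.05,0,0,0,1],
    [0,0,0.05,0,0,0,1],
    [0,0,0,0,0,0,1]
  ]
}}

```text
clock: 48.25
position: [0.5095, 0.0212, 0.02]
tcp_rot: [-3.136, 0.183, -0.0]
contact_force: [-0.7, 0.0, 4.3]
finger_gap: 0.767
gripper_force: 56.6
```

Contact; release and withdraw.

Call:
{"method": "apply_moves", "body": {
  "plan": [
    [0,0,0,0,0,0,0.2],
    [0,0,0,0,0,0,0.15],
    [0,0,0,0,0,0,0.1],
    [0,0,0,0,0,0,0],
    [0,0,0,0,0,0,0],
    [0,0,-0.6,0,0,0,0],
    [0,0,-1,0,0,0,0],
    [0,0,-1,0,0,0,0]
  ]
}}

```text
clock: 49.25
position: [0.5094, 0.0212, 0.0727]
tcp_rot: [-3.136, 0.183, -0.0]
contact_force: [0.8, 0.2, 0.1]
finger_gap: 0.995
gripper_force: 0.0
```

Call:
{"method": "apply_moves", "body": {
  "plan": [
    [0,0,-1,0,0,0,0],
    [0,0,-1,0,0,0,0],
    [-0.3,1,-1,0,0,0,0],
    [-0.7,1,-1,0,0,0,0],
    [-0.7,1,-1,0,0,0,0],
    [-0.7,1,0,0,0,0,0],
    [-0.7,1,0,0,0,0,0],
    [0,0,0,0,0,0,0]
  ]
}}

```text
clock: 50.25
position: [0.4352, -0.0714, 0.1722]
tcp_rot: [3.136, -0.186, 0.0]
contact_force: [-0.3, -0.5, 0.3]
finger_gap: 1.0
gripper_force: 0.0
```

Run:
```python
from h import *
im=manip.read_camera('scene');cv2.imwrite('pics/s11.png',cv2.resize(im[130:310,180:450],(800,533),interpolation=cv2.INTER_CUBIC))
print(manip.observe()['clock'])
```

```text
50.3
```

View pics/s11.png

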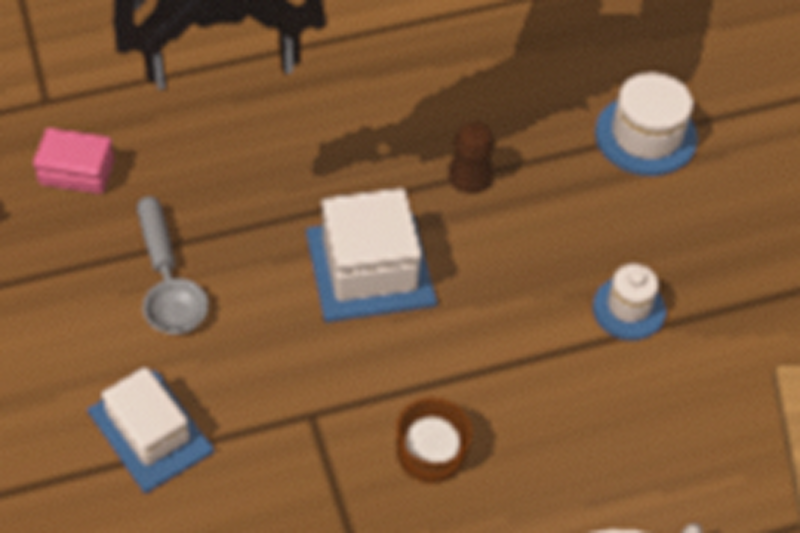

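All four pieces stand upright, centred and aligned on their coasters, with the mill and candle holder in place.

```bash
python3 -c "
from bench import manip
print(manip.sign_off())"
```

```text
the job is handed in; nothing more can be done
None
```

The job is handed in at about 50 s on the robot's clock: in the last camera picture all four pieces stand upright, centred and aligned on their own coasters, with the pepper mill and candle holder where they were; the judge returned no verdict.

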